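Get the seed tin out from among the bottles in the topping caddy

ROBOT

A 7-joint arm with a two-finger parallel gripper is mounted at the origin on the work surface. World frame = base frame: x ahead of the robot, y to its left, z up, the work surface at z = 0. Lengths are in m, angles in rad, forces in N, time in s.
With the tool pointing down it reaches from about 0.35 to 0.9 m from the base axis. Payload 7.2 kg.
Tool frame: the origin (TCP) lies at the very end of the fingers, on their centre line; the grasp point (between the pads) lies 19 mm behind it (hold_point_z is the distance from the TCP to the grasp point, in m); z points along the fingers, y is the line along which they close (so a half turn about z gives the same grasp; the last joint's range is limited). The gripper opens to 88 mm and grips with 3 to 60 N. Pads are 20 mm wide; open, the fingers measure 115 mm over their backs; the gripper's body (75 mm by 178 mm) begins 61 mm behind the grasp point.
Start: joints at [1.117, 0.411, -0.013, 1.596, 0.006, 1.134, -0.082], TCP at [0.235, -0.579, 0.223] pointing down, gripper open.
Joint ranges: [-2.95, 2.95], [-0.29, 1.99], [-1.47, 1.44], [0.14, 2.54], [-1.03, 4.17], [0.13, 1.85], [-2.86, 2.86]. Speed limits (rad/s): [2.39, 2.39, 3.01, 3.01, 3.14, 3.14, 3.14].

INTERFACE

Orientations are given as [roll, pitch, yaw] about the fixed x, y, z axes, in that order (R = Rz(yaw) Ry(pitch) Rx(roll)).
In Python, from cell import observe, snapshot, finish_job, hold_point_z gives the robot as it stands. The module is installed in compiled form; this text tells all that it offers.
- The arm moves only by the tool play_rows, never from a script. Its argument "series" is a list of rows, each a list of 2 entries, a list of its own where there are three numbers: the shift along the tool's x, y, z in cm, then the turn about the tool's z in degrees. In form: [[[tx, ty, tz], roll], ...]. A call has 1 to 5 rows; each row is the pose to reach, as a shift and turn from the pose commanded when the call began, along the tool's axes at that moment; what a row does not reach only later rows make up. A row lasts 1/8 s, in which the tool goes at most 62.5 mm and 10.7 degrees, less where a joint would pass 70% of its speed; a pose out of reach is approached as far as the arm can. A call with a gripper value outside its range is refused whole. "gripper" is the finger opening in cm, from 0 to 8.78, set as the call begins (left out, the last holds). The fingers move at their own pace and stop on an object; the grip force is fixed at half the most. Time passes only in rows, so rows that repeat a pose let the fingers close. It gives the time, the measured TCP pose, the force, the opening and the grip force at its end, in the units of the state.
- observe(): the state, without advancing time (a new reading comes with each control period).
- snapshot(name): name is "side" or "top"; returns a dict with "image" (400x640x3 uint8, red, green, blue), "z_map" (400x640 float32, m along the optical axis (not along the pixel's ray), 0 where there is no reading), "fx", "fy", "cx", "cy" (pixels), "k1" (the pictures are not rectified: a ray, as slopes to the right and down, at radius r is drawn at 1 + k1 r^2 times it, then the intrinsics apply), "origin" and "orientation" of the camera in the world. Camera axes: x right, y down, z forward; pixel columns grow to the right and rows downward; lengths in m; the calibration is good to about 2 mm. A picture is of the moment at which its call begins.
- finish_job(): hands the job in; it is judged then, once.
The state is a dict: "time_s": time; "joint_positions": joint angles; "qd": joint speeds; "effort": joint torques, N m; "position": TCP position; "tcp_rot": TCP orientation; "wrist_force": force on the tool from outside, world axes, zero at the start; "torque": the same for the moment, N m; "opening": finger opening in m; "grip_force": force on a finger pad.
Only numpy, scipy, OpenCV 4.12 (cv2) and the standard library are available. Lean on these libraries where they do the work, as an engineer would, in place of code of your own. Each camera call takes 0.05 s, during which the arm holds its last target. There are 200 camera calls.

TASK

The low seed tin is boxed in by the three tall bottles in the steel topping caddy and has to be weighed: first lift all three bottles out and stand them together on the dark baking tray, then take the seed tin and stand it in the middle of the scale's plate, and then put every bottle back in the same place in the caddy that it came from, leaving the tin's place empty. Keep bottles and tin upright, set them down without dropping them, and leave the flatbread, the dredger and the brush where they are.

Things in the scene. Friction and masses are not known exactly. Their poses are not given: they have to be found in the camera images.
- oil_mid (a point): Oil bottle: golden yellow with a yellow cap. Round, 60 mm in diameter up to 108 mm above its foot, then a shoulder that narrows to the neck at 129 mm; a ribbed screw cap, 32 mm in diameter, reaches from 134 mm to the top at 164 mm: grip it by the cap. The rim of the foot is bevelled by 5 mm. About 0.3 to 0.55 kg. This point is on its axis, half-way up (82 mm above its underside); z runs up the axis.
- syrup_mid (a point): Syrup bottle: dark brown with a red cap. Round, 60 mm in diameter up to 108 mm above its foot, then a shoulder that narrows to the neck at 129 mm; a ribbed screw cap, 32 mm in diameter, reaches from 134 mm to the top at 164 mm: grip it by the cap. The rim of the foot is bevelled by 5 mm. About 0.3 to 0.55 kg. This point is on its axis, half-way up (82 mm above its underside); z runs up the axis.
- rosewater_mid (a point): Rosewater bottle: green with a white cap. Round, 60 mm in diameter up to 108 mm above its foot, then a shoulder that narrows to the neck at 129 mm; a ribbed screw cap, 32 mm in diameter, reaches from 134 mm to the top at 164 mm: grip it by the cap. The rim of the foot is bevelled by 5 mm. About 0.3 to 0.55 kg. This point is on its axis, half-way up (82 mm above its underside); z runs up the axis.
- seed_tin_mid (a point): Seed tin: low closed round steel tin with a flat blue lid and a cream band, 56 mm in diameter (lid 57 mm) and 58 mm high, 0.16 kg. No knob: grip it by its sides, above the caddy's wall. This point is on its axis, half-way up (29 mm above its underside); z runs up the axis.
- caddy: Topping caddy: low square bright steel crate, fixed, 138 mm by 138 mm outside, inside 130 mm by 130 mm, floor 4 mm thick, walls 4 mm thick and 28 mm high (wire rim to 31 mm), two wire lugs that stand out 19 mm. At the start the three bottles and the tin fill it two by two in any order, at 32 mm either way from its centre along its x and y axes; bottles stand about 4 mm apart. Origin: centre of its underside, on the table; x and y along its sides, z up.
- tray: Baking tray, the side area for the bottles: dark steel, empty, fixed, 240 mm along its x by 170 mm along its y, floor 4 mm thick, rim 16 mm high (rounded edge to 20 mm) and 4 mm thick. Origin: centre of its underside, on the table; z up.
- scale_plate (a point): Kitchen scale, fixed: white housing 200 mm by 165 mm, 19 mm high, with a small display towards its -x side and a round steel plate, 136 mm in diameter. This point is the centre of the plate's top face, 26 mm above the table; z up.
- flatbread: Bystander: round golden dimpled flatbread, 160 mm across and 22 mm thick, lying loose on the table. Origin: centre of its underside.
- dredger: Bystander: steel dredger (shaker) with a perforated domed top and a side handle, 66 mm in diameter, 95 mm high, standing loose on the table. Origin: centre of its underside.
- brush: Bystander: pastry brush lying loose on the table, about 0.2 m long along its x axis. Origin: on its underside.

How it is judged:
By the outcome, as a careful person would: the job done as asked, in the order asked, and still so for the second after the job is handed in, with the robot touching nothing.
It also fails if it takes over 141 s, if anything falls off the work surface, if the arm or the gripper's body presses on something with over 40 N, if the wrist force passes 120 N, or if a joint passes its speed limit or range.

## Working session

There is one attempt and no reset: what is moved stays moved. The work goes in short steps, Python scripts to look and compute and a tool call to move; the robot and the scene stay as the last step left them, time stands still between calls to the robot, and variables do not carry over. Pictures are saved under pics/ and viewed, at most 14 in all, crops included, and the job is handed in when it is done.

Besides the shell and the picture viewer there is one more tool, called after "Call:" as name(argument=value, ...) on one line, values as JSON. play_rows: Moves the arm, as the interface text tells. Its arguments: {"type":"object","properties":{"series":{"type":"array","items":{"type":"array"}},"gripper":{"type":"number"}},"required":["series"]}

```bash
mkdir -p pics; cat > h.py <<'E'
import numpy as np, cv2
from cell import observe, snapshot, finish_job, hold_point_z
from scipy.spatial.transform import Rotation as R
def rot(o):
    o=np.array(o); return o if o.shape==(3,3) else (R.from_euler('xyz',o).as_matrix() if o.size==3 else R.from_quat(o).as_matrix())
def cloud(s):
    v,u=np.mgrid[0:400,0:640]
    K=np.array([[s['fx'],0,s['cx']],[0,s['fy'],s['cy']],[0,0,1.]])
    n=cv2.undistortPoints(np.stack([u,v],-1).reshape(-1,1,2).astype(float),K,np.array([s['k1'],0,0,0,0.])).reshape(400,640,2)
    z=s['z_map']; P=np.dstack([n*z[...,None],z])@rot(s['orientation']).T+np.array(s['origin'])
    P[z==0]=np.nan
    return P
def save(s,n,c=None,f=1):
    im=s['image'][...,::-1]
    if c: im=im[c[1]:c[3],c[0]:c[2]]
    cv2.imwrite('pics/'+n,cv2.resize(im,None,fx=f,fy=f,interpolation=cv2.INTER_CUBIC))
E
python3 - <<'E'
from h import *
print(observe(),hold_point_z)
import pickle
for n in('top','side'):
    s=snapshot(n); save(s,n+'0.png'); pickle.dump(s,open(n+'0.pkl','wb'))
    print({k:s[k] for k in s if k not in('image','z_map')})
E
```

```text
{'time_s': 0.0, 'joint_positions': array([ 1.11680652,  0.41190617, -0.01269705,  1.59700976,  0.00556149,
        1.13428952, -0.08220877]), 'qd': array([ 0.00102344, -0.00061284,  0.00051862,  0.001208  , -0.00064931,
       -0.00049823, -0.0004106 ]), 'effort': array([ 8.55076250e-04, -5.87952018e+01,  6.42163809e-01, -2.91083461e+01,
       -5.36697346e-02,  1.81455299e-02,  1.40273182e-04]), 'position': array([ 0.23496345, -0.57862506,  0.22181927]), 'tcp_rot': array([-3.14001696e+00,  8.27225120e-05,  3.85775531e-01]), 'wrist_force': array([-0.193677  , -0.0934612 , -0.97357902]), 'torque': array([ 0.0849495 , -0.02693137, -0.02263181]), 'grip_force': 0.0, 'opening': 0.08743525137433036} 0.0187
{'fx': 491.3014792275215, 'fy': 491.3014792275215, 'cx': 324.6193424691407, 'cy': 199.17077444753116, 'k1': -0.07816403374547706, 'origin': array([0.38601058, 0.00513741, 1.41047573]), 'orientation': array([-2.96385779, -0.00397962, -1.58490375])}
{'fx': 420.33051611913476, 'fy': 420.33051611913476, 'cx': 317.98194559334667, 'cy': 200.24214411072668, 'k1': -0.09936132363982679, 'origin': array([0.5359657 , 0.80975202, 0.83871588]), 'orientation': array([-2.3425362 , -0.02089725, -3.01732623])}
```

View pics/top0.png

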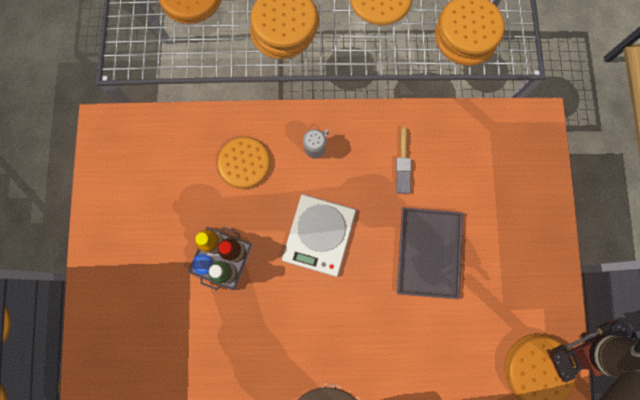

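View pics/side0.png

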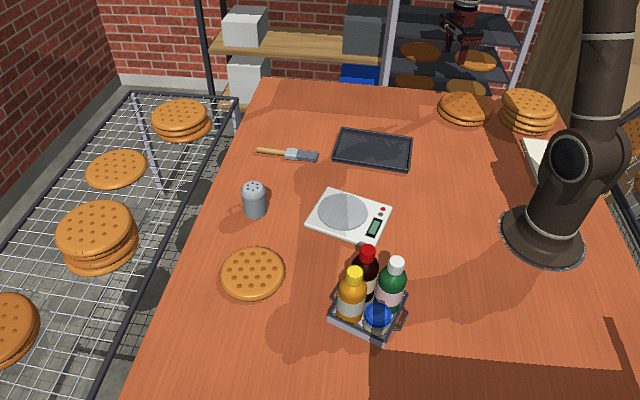

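The top view shows the caddy around (221,260): yellow cap (206,240), red (228,248), white (219,270) and blue tin (202,265). The plate is at (322,228) and the tray at (431,253). Next I measure them.

```bash
python3 - <<'E'
from h import *
import pickle
D={n:pickle.load(open(n+'0.pkl','rb')) for n in('top','side')}
for n,s in D.items():
    P=cloud(s); hsv=cv2.cvtColor(s['image'],cv2.COLOR_RGB2HSV).astype(int); H,S,V=hsv[...,0],hsv[...,1],hsv[...,2]
    Z=P[...,2]
    near=(P[...,1]>.1)&(P[...,1]<.6)&(P[...,0]>.2)&(P[...,0]<.75)
    masks={'yellow':(H>20)&(H<35)&(S>150)&(Z>.155),'red':((H<8)|(H>172))&(S>150)&(Z>.155),'white':(S<60)&(V>110)&(Z>.155),'tin':(H>95)&(H<130)&(S>120)&(Z>.05)&(Z<.08)}
    for k,m in masks.items():
        m=m&near; p=P[m]
        if len(p)<5: print(n,k,len(p));continue
        zt=np.percentile(Z[m],80); q=P[m&(Z>zt-.006)]
        c,r=cv2.minEnclosingCircle(q[:,:2].astype(np.float32))
        print(n,k,len(q),'med',np.median(q,0).round(4),'circ',np.round(c,4),round(r,4))
    # tray, plate
    m=(P[...,0]>.3)&(P[...,0]<.75)&(P[...,1]>-.45)&(P[...,1]<-.13)&(V<110)&(S<90)&(Z<.04)&(Z>-.01)
    m=cv2.morphologyEx(m.astype(np.uint8),cv2.MORPH_OPEN,np.ones((5,5)))
    print(n,'tray',cv2.minAreaRect(P[m>0][:,:2].astype(np.float32)),np.percentile(P[m>0][:,2],[5,50,95]))
    m=(Z>.0225)&(Z<.032)&(P[...,0]>.3)&(P[...,0]<.6)&(abs(P[...,1])<.13)&(S<60)
    m=cv2.morphologyEx(m.astype(np.uint8),cv2.MORPH_OPEN,np.ones((5,5)))
    q=P[m>0]; print(n,'plate',np.median(q,0),cv2.minEnclosingCircle(q[:,:2].astype(np.float32)),len(q))
E
```

```text
top yellow 119 med [0.5129 0.3106 0.1689] circ [0.5127 0.3111] 0.0162
top red 104 med [0.4894 0.2513 0.1689] circ [0.4891 0.253 ] 0.0155
top white 120 med [0.4293 0.2748 0.1692] circ [0.43   0.2744] 0.0159
top tin 251 med [0.4546 0.3368 0.063 ] circ [0.4535 0.3352] 0.0275
top tray ((0.478899210691452, -0.30199548602104187), (0.1754738986492157, 0.24342510104179382), 84.53606414794922) [0.00030032 0.00552189 0.02083845]
top plate [0.5485081  0.00707228 0.02682481] ((0.5503843426704407, 0.008783351629972458), 0.0657326951622963) 509
side yellow 177 med [0.5124 0.3137 0.1681] circ [0.5126 0.3113] 0.0161
side red 162 med [0.4894 0.2545 0.1675] circ [0.4894 0.2523] 0.017
side white 174 med [0.4302 0.277  0.1684] circ [0.4294 0.2758] 0.0165
side tin 501 med [0.4525 0.3367 0.0613] circ [0.4521 0.3338] 0.0293
side tray ((0.47731560468673706, -0.300348699092865), (0.1816646009683609, 0.24623720347881317), 84.57462310791016) [0.00150574 0.00480606 0.01940682]
side plate [0.54774286 0.01234261 0.02584131] ((0.5522865653038025, 0.007802585139870644), 0.0688386783003807) 1154
```

Call:
play_rows(series=[[[3,-3.5,0],0],[[6.5,-8,0],0],[[10.5,-13,0],0],[[14.5,-18,0],0],[[18,-22.4,0],0]], gripper=5.0)

```text
time_s: 0.72
position: [0.3179, -0.3016, 0.2225]
tcp_rot: [3.142, 0.0, 0.386]
wrist_force: [2.1, 0.3, -0.6]
opening: 0.0502
grip_force: 0.0
```

```bash
cat >> h.py <<'E'
def go(*t):
    o=observe(); p=np.array(o['position']); M=R.from_euler('xyz',o['tcp_rot']).as_matrix()
    print('t',round(o['time_s'],2),'p',p.round(4),'rpy',np.degrees(o['tcp_rot']).round(2),'q',np.round(o['joint_positions'],2),'open',round(o['opening'],4),'grip',round(o['grip_force'],1),'F',np.round(o['wrist_force'],1))
    if t: print('shift cm',((np.array(t)-p)@M*100).round(2))
E
python3 -c "
from h import *
go(.4893,.2525,.2)"
```

```text
t 0.72 p [ 0.3179 -0.3016  0.2225] rpy [180.     0.    22.12] q [ 0.81  0.1  -0.17  2.01  0.02  1.03 -0.56] open 0.0502 grip 0.0 F [ 2.1  0.3 -0.6]
shift cm [ 36.75 -44.88   2.25]
```

Call:
play_rows(series=[[[3.5,-4.4,0],0],[[7.2,-8.8,0],0],[[11,-13.4,0],0],[[14.7,-18,0],0],[[18.4,-22.4,0],0]])

```text
time_s: 1.35
position: [0.4039, -0.0252, 0.2227]
tcp_rot: [3.141, -0.0, 0.386]
wrist_force: [1.1, -1.2, 0.3]
opening: 0.0499
grip_force: 0.0
```

Call:
play_rows(series=[[[3.7,-4.5,0],0],[[7.4,-9,0],0],[[11,-13.4,0],0],[[14.2,-17.4,1],0],[[16.5,-20.5,2],0]])

```text
time_s: 1.98
position: [0.4797, 0.2271, 0.2021]
tcp_rot: [-3.141, 0.0, 0.387]
wrist_force: [-0.2, -0.4, 0.2]
opening: 0.0499
grip_force: 0.0
```

Call:
play_rows(series=[[[1.0,-1.1,0],0],[[1.5,-1.6,0],0],[[1.5,-1.6,0],0],[[1.5,-1.6,0],0]])

```text
time_s: 2.48
position: [0.4877, 0.2441, 0.203]
tcp_rot: [3.141, -0.0, 0.384]
wrist_force: [0.9, 0.5, 0.1]
opening: 0.05
grip_force: 0.0
```

```bash
python3 -c "
from h import *
go(.4894,.2522,.137)"
```

```text
t 2.48 p [0.4877 0.2441 0.203 ] rpy [ 1.7995e+02 -2.0000e-02  2.2010e+01] q [-0.04  0.37 -0.65  1.78  0.25  1.07 -1.97] open 0.05 grip 0.0 F [0.9 0.5 0.1]
shift cm [ 0.46 -0.7   6.6 ]
```

Call:
play_rows(series=[[[0.3,-0.5,0],0],[[0.5,-0.7,1.5],0],[[0.5,-0.7,3.5],0],[[0.5,-0.7,5.5],0],[[0.5,-0.7,6.6],0]])

```text
time_s: 3.1
position: [0.4887, 0.2534, 0.1348]
tcp_rot: [3.141, 0.002, 0.386]
wrist_force: [-0.0, 0.4, 0.3]
opening: 0.0503
grip_force: 0.0
```

Call:
play_rows(series=[[[0,0,0],0],[[0,0,0],0]])

```text
time_s: 3.35
position: [0.4897, 0.2541, 0.1371]
tcp_rot: [-3.141, -0.001, 0.386]
wrist_force: [-1.0, 0.3, -0.3]
opening: 0.05
grip_force: 0.0
```

```bash
python3 -c "
from h import *
go(.4894,.2522,.137)
s=snapshot('side');save(s,'s1.png',(300,210,460,350),4)"
```

```text
t 3.35 p [0.4897 0.2541 0.1371] rpy [-1.7999e+02 -4.0000e-02  2.2110e+01] q [-0.09  0.45 -0.62  1.84  0.32  0.95 -2.03] open 0.05 grip 0.0 F [-1.   0.3 -0.3]
shift cm [-0.1   0.17  0.  ]
```

View pics/s1.png

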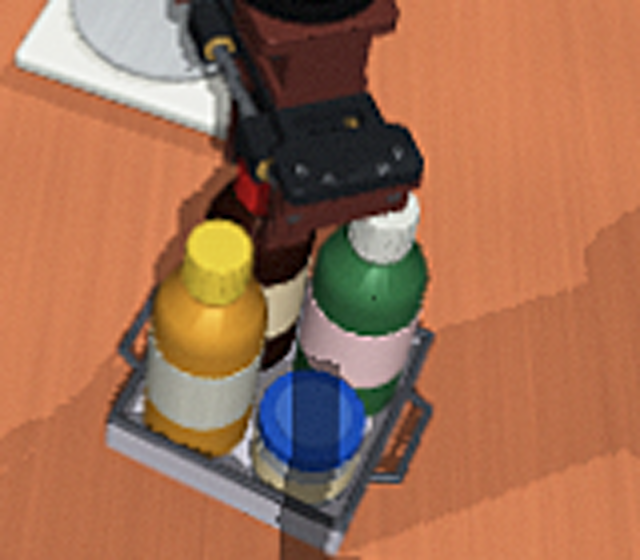

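The crop shows the fingers around the red cap (crop 250,190). The white and yellow caps stand clear, so I close and lift.

Call:
play_rows(series=[[[0,0,0],0],[[0,0,0],0],[[0,0,0],0],[[0,0,0],0],[[0,0,0],0]], gripper=2.0)

```text
time_s: 4.03
position: [0.4898, 0.2536, 0.137]
tcp_rot: [3.141, -0.001, 0.386]
wrist_force: [0.9, -2.5, 4.2]
opening: 0.0316
grip_force: 30.0
```

Call:
play_rows(series=[[[0,0,-0.3],0],[[0,0,-1],0],[[0,0,-2],0],[[0,0,-3.5],0],[[0,0,-5],0]])

```text
time_s: 4.65
position: [0.4895, 0.254, 0.188]
tcp_rot: [-3.141, -0.001, 0.386]
wrist_force: [-0.1, -0.1, -4.8]
opening: 0.0315
grip_force: 30.0
```

Call:
play_rows(series=[[[0,0,-1.5],0],[[0,0,-3],0],[[0,0,-4],0],[[0,0,-4.5],0],[[0,0,-4.5],0]])

```text
time_s: 5.28
position: [0.4895, 0.2538, 0.2317]
tcp_rot: [3.142, -0.0, 0.386]
wrist_force: [-0.4, -0.2, -5.1]
opening: 0.0316
grip_force: 30.0
```

```bash
python3 -c "
from h import *
go(.478,-.301,.2325)"
```

```text
t 5.28 p [0.4895 0.2538 0.2317] rpy [ 1.80e+02 -1.00e-02  2.21e+01] q [-0.05  0.35 -0.66  1.73  0.23  1.14 -1.96] open 0.0316 grip 30.0 F [-0.4 -0.2 -5.1]
shift cm [-21.94  50.97  -0.08]
```

Call:
play_rows(series=[[[-0.4,0.9,0],0],[[-1.2,2.8,0],0],[[-2.4,5.5,0],0],[[-4,9.2,0],0],[[-5.5,12.9,0],0]])

```text
time_s: 5.9
position: [0.4865, 0.1116, 0.2311]
tcp_rot: [3.141, 0.001, 0.386]
wrist_force: [0.7, 0.1, -4.7]
opening: 0.0315
grip_force: 30.0
```

Call:
play_rows(series=[[[-1.8,4.1,0],0],[[-3.6,8.3,0],0],[[-5.3,12.4,0],0],[[-7.1,16.5,0],0],[[-8.9,20.7,0],0]])

```text
time_s: 6.52
position: [0.4816, -0.1136, 0.2313]
tcp_rot: [-3.142, 0.001, 0.386]
wrist_force: [1.9, 0.1, -3.9]
opening: 0.0315
grip_force: 30.0
```

Call:
play_rows(series=[[[-1.8,4.1,0],0],[[-3.4,7.8,0],0],[[-4.7,11,0],0],[[-5.9,13.8,0],0],[[-6.7,15.6,0],0]])

```text
time_s: 7.15
position: [0.478, -0.2833, 0.231]
tcp_rot: [-3.141, 0.001, 0.384]
wrist_force: [0.8, 1.1, -4.3]
opening: 0.0318
grip_force: 30.0
```

Call:
play_rows(series=[[[-0.5,1.2,0],0],[[-0.8,1.8,0],0],[[-0.8,1.8,0],0],[[-0.8,1.8,0],0],[[-0.8,1.8,0],0]])

```text
time_s: 7.78
position: [0.4787, -0.3004, 0.2318]
tcp_rot: [3.142, -0.0, 0.387]
wrist_force: [-0.6, -0.3, -5.3]
opening: 0.0316
grip_force: 30.0
```

```bash
python3 -c "
from h import *
go(.478,-.301,.138)
s=snapshot('side');save(s,'s2.png',(280,60,480,210),4)"
```

```text
t 7.78 p [ 0.4787 -0.3004  0.2318] rpy [ 1.800e+02 -1.000e-02  2.217e+01] q [ 0.77  0.33 -0.38  1.71  0.13  1.12 -0.83] open 0.0316 grip 30.0 F [-0.6 -0.3 -5.3]
shift cm [-0.09  0.03  9.38]
```

View pics/s2.png

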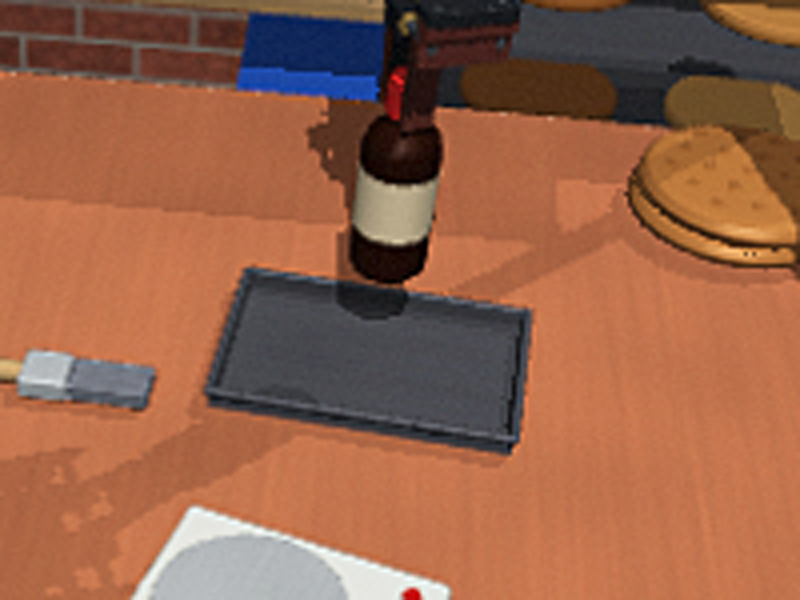

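The syrup bottle hangs upright at crop (390,200), above the middle of the tray. I lower it slowly.

Call:
play_rows(series=[[[0,0,0.5],0],[[0,0,2],0],[[0,0,4],0],[[0,0,6],0],[[0,0,7.5],0]])

```text
time_s: 8.45
position: [0.4778, -0.3008, 0.1548]
tcp_rot: [-3.14, 0.001, 0.386]
wrist_force: [-0.0, -0.0, -4.8]
opening: 0.0313
grip_force: 30.0
```

Call:
play_rows(series=[[[0,0,0.7],0],[[0,0,1.1],0],[[0,0,1.4],0],[[0,0,1.7],0],[[0,0,1.8],0]])

```text
time_s: 9.07
position: [0.4785, -0.3012, 0.1387]
tcp_rot: [3.141, -0.0, 0.386]
wrist_force: [0.3, 0.0, -4.5]
opening: 0.0315
grip_force: 30.0
```

```bash
python3 -c "
from h import *
go(.478,-.301,.137)"
```

```text
t 9.07 p [ 0.4785 -0.3012  0.1387] rpy [ 1.7998e+02 -1.0000e-02  2.2100e+01] q [ 0.75  0.43 -0.36  1.82  0.18  0.93 -0.87] open 0.0315 grip 30.0 F [ 0.3  0.  -4.5]
shift cm [-0.04 -0.03  0.17]
```

Not in contact yet (still −4.5 N), so down 2 mm more.

Call:
play_rows(series=[[[0,0,0.1],0],[[0,0,0.2],0],[[0,0,0.2],0]])

```text
time_s: 9.45
position: [0.4787, -0.3011, 0.137]
tcp_rot: [3.141, -0.0, 0.386]
wrist_force: [-0.8, 1.0, -2.4]
opening: 0.0312
grip_force: 30.0
```

```bash
python3 -c "
from h import *
go(.478,-.301,.137)"
```

```text
t 9.45 p [ 0.4787 -0.3011  0.137 ] rpy [ 1.7997e+02 -2.0000e-02  2.2110e+01] q [ 0.75  0.43 -0.36  1.82  0.18  0.93 -0.87] open 0.0312 grip 30.0 F [-0.8  1.  -2.4]
shift cm [-0.06 -0.04 -0.  ]
```

Call:
play_rows(series=[[[0,0,0],0],[[0,0,0],0],[[0,0,0],0]], gripper=5.0)

```text
time_s: 9.82
position: [0.4787, -0.3012, 0.1369]
tcp_rot: [3.141, -0.0, 0.386]
wrist_force: [0.1, 0.1, 0.1]
opening: 0.0497
grip_force: 0.0
```

Call:
play_rows(series=[[[0,0,-1],0],[[0,0,-3],0],[[0,0,-5.5],0],[[0,0,-7.5],0],[[0,0,-8],0]])

```text
time_s: 10.45
position: [0.4792, -0.3014, 0.2185]
tcp_rot: [3.139, -0.002, 0.386]
wrist_force: [-0.1, 0.6, -0.4]
opening: 0.0499
grip_force: 0.0
```

Call:
play_rows(series=[[[0.9,-2.9,0],0],[[2.4,-7.6,0],0],[[4,-12.9,0],0],[[5.8,-18.6,0],0],[[7.4,-23.9,0],0]])

```text
time_s: 11.08
position: [0.4565, -0.0498, 0.2165]
tcp_rot: [3.142, 0.0, 0.386]
wrist_force: [2.2, -0.4, -0.2]
opening: 0.0501
grip_force: 0.0
```

Call:
play_rows(series=[[[1.7,-5.3,0],0],[[3.3,-10.5,0],0],[[4.9,-15.8,0],0],[[6.4,-20.5,0],0],[[7.7,-24.8,0],0]])

```text
time_s: 11.7
position: [0.4345, 0.2085, 0.2164]
tcp_rot: [3.142, 0.0, 0.386]
wrist_force: [-0.9, 0.0, -1.2]
opening: 0.0501
grip_force: 0.0
```

Call:
play_rows(series=[[[1.2,-3.8,0],0],[[1.8,-5.7,0],0],[[2.1,-6.6,0],0],[[2.1,-6.6,0],0],[[2.1,-6.6,0],0]])

```text
time_s: 12.32
position: [0.43, 0.2748, 0.2165]
tcp_rot: [3.141, 0.0, 0.384]
wrist_force: [-0.2, 0.5, -0.5]
opening: 0.0501
grip_force: 0.0
```

```bash
python3 -c "
from h import *
go(.4299,.2755,.137)
s=snapshot('side');save(s,'s3.png')"
```

```text
t 12.32 p [0.43   0.2748 0.2165] rpy [1.7996e+02 2.0000e-02 2.2030e+01] q [-0.07  0.3  -0.72  1.84  0.23  1.08 -2.06] open 0.0501 grip 0.0 F [-0.2  0.5 -0.5]
shift cm [ 0.02 -0.07  7.95]
```

View pics/s3.png

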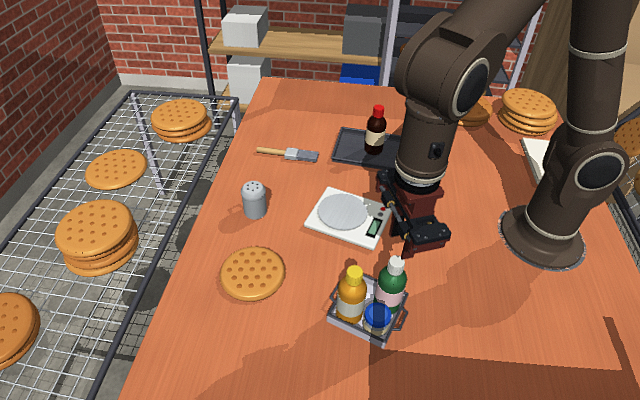

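Syrup stands upright on the tray at (376,130). The gripper appears around (420,235) and the white cap at (397,262); I check this by projecting the TCP.

```bash
python3 - <<'E'
from h import *
s=snapshot('side'); M=rot(s['orientation']); K=np.array([[s['fx'],0,s['cx']],[0,s['fy'],s['cy']],[0,0,1.]])
p=observe()['position']
for q in (p,p+[0,0,.08],[.43,.275,.168]):
    print(cv2.projectPoints(((np.array(q)-s['origin'])@M)[None],np.zeros(3),np.zeros(3),K,np.array([s['k1'],0,0,0]))[0].ravel())
E
```

```text
[400.01923606 245.50753669]
[407.06833393 216.96698854]
[396.19708824 261.01015276]
```

Call:
play_rows(series=[[[0,0,1],0],[[0,0,3],0],[[0,0,5.5],0],[[0,0,7.5],0],[[0,0,7.9],0]])

```text
time_s: 13.05
position: [0.429, 0.2751, 0.1361]
tcp_rot: [3.141, 0.003, 0.386]
wrist_force: [-0.2, 0.8, 0.3]
opening: 0.0499
grip_force: 0.0
```

Call:
play_rows(series=[[[0,0,0],0],[[0,0,0],0],[[0,0,0],0],[[0,0,0],0],[[0,0,0],0]], gripper=2.0)

```text
time_s: 13.68
position: [0.4302, 0.2761, 0.1383]
tcp_rot: [3.141, -0.001, 0.386]
wrist_force: [-0.3, -1.5, 6.0]
opening: 0.0314
grip_force: 30.0
```

```bash
python3 -c "
from h import *
go(.4299,.2755,.137)"
```

```text
t 13.68 p [0.4302 0.2761 0.1383] rpy [ 1.7999e+02 -7.0000e-02  2.2090e+01] q [-0.12  0.4  -0.69  1.93  0.32  0.92 -2.14] open 0.0314 grip 30.0 F [-0.3 -1.5  6. ]
shift cm [-0.05  0.05  0.13]
```

Call:
play_rows(series=[[[0,0,-0.3],0],[[0,0,-1],0],[[0,0,-2],0],[[0,0,-3.5],0],[[0,0,-5],0]])

```text
time_s: 14.3
position: [0.4298, 0.2761, 0.1889]
tcp_rot: [-3.141, -0.0, 0.386]
wrist_force: [0.3, -0.7, -4.4]
opening: 0.0315
grip_force: 30.0
```

Call:
play_rows(series=[[[0,0,-1.5],0],[[0,0,-3],0],[[0,0,-4],0],[[0,0,-4.5],0],[[0,0,-4.5],0]])

```text
time_s: 14.92
position: [0.4297, 0.276, 0.2327]
tcp_rot: [3.142, -0.0, 0.386]
wrist_force: [-0.1, -0.8, -4.1]
opening: 0.0317
grip_force: 30.0
```

Call:
play_rows(series=[[[-0.4,0.9,0],0],[[-1.2,2.7,0],0],[[-2.5,5.5,0],0],[[-4.1,9.1,0],0],[[-5.8,12.7,0],0]])

```text
time_s: 15.55
position: [0.4232, 0.1346, 0.2321]
tcp_rot: [3.142, 0.001, 0.386]
wrist_force: [1.7, -0.9, -4.4]
opening: 0.0315
grip_force: 30.0
```

Call:
play_rows(series=[[[-1.9,4.2,0],0],[[-3.8,8.4,0],0],[[-5.7,12.6,0],0],[[-7.6,16.7,0],0],[[-9.5,20.9,0],0]])

```text
time_s: 16.18
position: [0.4135, -0.0947, 0.2324]
tcp_rot: [3.142, 0.0, 0.386]
wrist_force: [0.5, 0.3, -5.1]
opening: 0.0317
grip_force: 30.0
```

Call:
play_rows(series=[[[-1.9,4.1,0],0],[[-3.6,7.9,0],0],[[-5.1,11.3,0],0],[[-6.4,14,0],0],[[-7.4,16.2,0],0]])

```text
time_s: 16.8
position: [0.4056, -0.2724, 0.232]
tcp_rot: [-3.141, 0.001, 0.384]
wrist_force: [1.2, 0.5, -4.5]
opening: 0.0312
grip_force: 30.0
```

Call:
play_rows(series=[[[-0.6,1.4,0],0],[[-1,2.2,0],0],[[-1,2.2,0],0],[[-1,2.2,0],0],[[-1,2.2,0],0]])

```text
time_s: 17.42
position: [0.4061, -0.2942, 0.2328]
tcp_rot: [3.142, -0.0, 0.387]
wrist_force: [-0.0, 0.3, -4.0]
opening: 0.0317
grip_force: 30.0
```

```bash
python3 -c "
from h import *
go(.4065,-.2945,.137)"
```

```text
t 17.43 p [ 0.4061 -0.2942  0.2328] rpy [ 1.800e+02 -1.000e-02  2.218e+01] q [ 0.79  0.21 -0.3   1.86  0.07  1.08 -0.72] open 0.0317 grip 30.0 F [-0.   0.3 -4. ]
shift cm [0.03 0.04 9.58]
```

Call:
play_rows(series=[[[0,0,0.5],0],[[0,0,2],0],[[0,0,4],0],[[0,0,6],0],[[0,0,7.5],0]])

```text
time_s: 18.05
position: [0.4053, -0.2946, 0.1559]
tcp_rot: [-3.14, 0.001, 0.386]
wrist_force: [0.0, -0.1, -5.2]
opening: 0.0317
grip_force: 30.0
```

Call:
play_rows(series=[[[0,0,0.7],0],[[0,0,1.1],0],[[0,0,1.5],0],[[0,0,1.8],0],[[0,0,1.9],0]])

```text
time_s: 18.68
position: [0.4059, -0.295, 0.1387]
tcp_rot: [3.141, -0.0, 0.386]
wrist_force: [-0.2, -0.1, -5.0]
opening: 0.0315
grip_force: 30.0
```

Call:
play_rows(series=[[[0,0,0.1],0],[[0,0,0.1],0],[[0,0,0.1],0]])

```text
time_s: 19.05
position: [0.4062, -0.2952, 0.1383]
tcp_rot: [3.141, -0.001, 0.386]
wrist_force: [-0.9, -0.2, 3.9]
opening: 0.0318
grip_force: 30.0
```

Call:
play_rows(series=[[[0,0,0],0],[[0,0,0],0],[[0,0,0],0]], gripper=5.0)

```text
time_s: 19.42
position: [0.4058, -0.295, 0.1376]
tcp_rot: [-3.142, -0.0, 0.386]
wrist_force: [-0.5, -0.2, -0.5]
opening: 0.0498
grip_force: 0.0
```

Call:
play_rows(series=[[[0,0,-1],0],[[0,0,-3],0],[[0,0,-5.5],0],[[0,0,-7.5],0],[[0,0,-8],0]])

```text
time_s: 20.05
position: [0.4065, -0.2953, 0.2193]
tcp_rot: [3.139, -0.001, 0.386]
wrist_force: [1.1, 0.5, -0.4]
opening: 0.0499
grip_force: 0.0
```

Call:
play_rows(series=[[[1.6,-2.5,0],0],[[4.2,-6.8,0],0],[[7.2,-11.4,0],0],[[10.4,-16.5,0],0],[[13.3,-21.2,0],0]])

```text
time_s: 20.68
position: [0.4491, -0.0465, 0.2175]
tcp_rot: [3.142, 0.0, 0.386]
wrist_force: [0.4, -0.5, 0.8]
opening: 0.0497
grip_force: 0.0
```

Call:
play_rows(series=[[[3.2,-5.1,0],0],[[6.4,-10.2,0],0],[[9.6,-15.3,0],0],[[12.7,-20.4,0],0],[[15.4,-24.6,0],0]])

```text
time_s: 21.3
position: [0.4991, 0.2397, 0.2172]
tcp_rot: [-3.141, 0.0, 0.387]
wrist_force: [2.1, -0.4, 0.3]
opening: 0.0499
grip_force: 0.0
```

Call:
play_rows(series=[[[2.2,-3.6,0],0],[[3.4,-5.5,0],0],[[4,-6.4,0],0],[[4,-6.4,0],0],[[4,-6.4,0],0]])

```text
time_s: 21.92
position: [0.5126, 0.3103, 0.2175]
tcp_rot: [3.141, 0.0, 0.384]
wrist_force: [-0.0, -0.6, 0.3]
opening: 0.0501
grip_force: 0.0
```

```bash
python3 -c "
from h import *
go(.5128,.3122,.137)"
```

```text
t 21.93 p [0.5126 0.3103 0.2175] rpy [1.7995e+02 2.0000e-02 2.2030e+01] q [-0.17  0.45 -0.63  1.64  0.28  1.15 -2.05] open 0.0501 grip 0.0 F [-0.  -0.6  0.3]
shift cm [ 0.1  -0.17  8.05]
```

Call:
play_rows(series=[[[0,-0.1,1],0],[[0,-0.1,3],0],[[0,-0.1,5.5],0],[[0,-0.1,7.5],0],[[0,-0.1,8],0]])

```text
time_s: 22.55
position: [0.5114, 0.3117, 0.136]
tcp_rot: [3.141, 0.002, 0.385]
wrist_force: [-0.1, -0.3, 0.5]
opening: 0.05
grip_force: 0.0
```

Call:
play_rows(series=[[[0,0,0],0],[[0,0,0],0],[[0,0,0],0],[[0,0,0],0],[[0,0,0],0]], gripper=2.0)

```text
time_s: 23.18
position: [0.5125, 0.3128, 0.1384]
tcp_rot: [3.142, -0.001, 0.386]
wrist_force: [0.2, -1.3, 5.9]
opening: 0.0316
grip_force: 30.0
```

```bash
python3 -c "
from h import *
go(.5495,-.308,.137)"
```

```text
t 23.18 p [0.5125 0.3128 0.1384] rpy [ 1.800e+02 -8.000e-02  2.209e+01] q [-0.2   0.52 -0.6   1.72  0.34  1.   -2.1 ] open 0.0316 grip 30.0 F [ 0.2 -1.3  5.9]
shift cm [-19.92  58.92   0.11]
```

Call:
play_rows(series=[[[0,0,-0.3],0],[[0,0,-1],0],[[0,0,-2],0],[[0,0,-3.5],0],[[0,0,-5],0]])

```text
time_s: 23.8
position: [0.512, 0.3128, 0.189]
tcp_rot: [-3.141, -0.001, 0.386]
wrist_force: [-0.1, -0.2, -4.1]
opening: 0.0315
grip_force: 30.0
```

Call:
play_rows(series=[[[0,0,-1.5],0],[[0,0,-3],0],[[0,0,-4],0],[[0,0,-4.5],0],[[0,0,-4.5],0]])

```text
time_s: 24.42
position: [0.512, 0.3126, 0.2327]
tcp_rot: [3.142, -0.0, 0.386]
wrist_force: [-0.1, -0.1, -4.1]
opening: 0.0313
grip_force: 30.0
```

Call:
play_rows(series=[[[-0.3,0.9,0],0],[[-1,2.8,0],0],[[-1.9,5.7,0],0],[[-3.2,9.5,0],0],[[-4.5,13.3,0],0]])

```text
time_s: 25.05
position: [0.5201, 0.1695, 0.2323]
tcp_rot: [3.141, 0.001, 0.385]
wrist_force: [0.3, -0.5, -3.2]
opening: 0.0316
grip_force: 30.0
```

Call:
play_rows(series=[[[-1.6,4.7,0],0],[[-3.2,9.5,0],0],[[-4.8,14.2,0],0],[[-6.4,18.9,0],0],[[-8,23.7,0],0]])

```text
time_s: 25.68
position: [0.5344, -0.0804, 0.2326]
tcp_rot: [3.141, 0.0, 0.384]
wrist_force: [1.1, -0.1, -4.0]
opening: 0.0316
grip_force: 30.0
```

Call:
play_rows(series=[[[-1.6,4.7,0],0],[[-3.1,9.2,0],0],[[-4.5,13.3,0],0],[[-5.6,16.7,0],0],[[-6.6,19.4,0],0]])

```text
time_s: 26.3
position: [0.5455, -0.285, 0.2322]
tcp_rot: [-3.142, 0.001, 0.383]
wrist_force: [-0.2, -0.2, -4.2]
opening: 0.0313
grip_force: 30.0
```

Call:
play_rows(series=[[[-0.5,1.6,0],0],[[-0.8,2.5,0],0],[[-0.8,2.5,0],0],[[-0.8,2.5,0],0],[[-0.8,2.5,0],0]])

```text
time_s: 26.92
position: [0.5496, -0.3068, 0.2328]
tcp_rot: [-3.142, -0.0, 0.387]
wrist_force: [1.4, 0.0, -4.4]
opening: 0.0315
grip_force: 30.0
```

```bash
python3 -c "
from h import *
go(.5495,-.308,.137)"
```

```text
t 26.93 p [ 0.5496 -0.3068  0.2328] rpy [-1.80e+02 -2.00e-02  2.22e+01] q [ 0.72  0.45 -0.41  1.55  0.19  1.18 -0.91] open 0.0315 grip 30.0 F [ 1.4  0.  -4.4]
shift cm [-0.05  0.11  9.58]
```

Call:
play_rows(series=[[[0,0,0.5],0],[[0,0,2],0],[[0,0,4],0],[[0,0,6],0],[[0,0,7.5],0]])

```text
time_s: 27.55
position: [0.5486, -0.3077, 0.1557]
tcp_rot: [-3.14, 0.001, 0.386]
wrist_force: [0.2, -0.1, -5.2]
opening: 0.0316
grip_force: 30.0
```

Call:
play_rows(series=[[[0,0,0.7],0],[[0,0,1.1],0],[[0,0,1.5],0],[[0,0,1.8],0],[[0,0,1.9],0]])

```text
time_s: 28.18
position: [0.5493, -0.308, 0.1387]
tcp_rot: [3.141, -0.0, 0.386]
wrist_force: [0.4, -0.0, -4.0]
opening: 0.0316
grip_force: 30.0
```

Call:
play_rows(series=[[[0,0,0.1],0],[[0,0,0.1],0],[[0,0,0.1],0]])

```text
time_s: 28.55
position: [0.5497, -0.3081, 0.1384]
tcp_rot: [3.141, -0.001, 0.386]
wrist_force: [-0.6, 0.5, 4.6]
opening: 0.0317
grip_force: 30.0
```

Call:
play_rows(series=[[[0,0,0],0],[[0,0,0],0],[[0,0,0],0]], gripper=5.0)

```text
time_s: 28.92
position: [0.5493, -0.3079, 0.1376]
tcp_rot: [-3.142, -0.0, 0.386]
wrist_force: [-0.8, 0.5, 0.0]
opening: 0.05
grip_force: 0.0
```

Call:
play_rows(series=[[[0,0,-1],0],[[0,0,-3],0],[[0,0,-5.5],0],[[0,0,-7.5],0],[[0,0,-8],0]])

```text
time_s: 29.55
position: [0.55, -0.3082, 0.2197]
tcp_rot: [3.139, -0.002, 0.386]
wrist_force: [-0.3, -0.2, 0.4]
opening: 0.0499
grip_force: 0.0
```

Call:
play_rows(series=[[[0.7,-2.9,0],0],[[1.9,-7.8,0],0],[[3.2,-13.1,0],0],[[4.6,-19,0],0],[[5.9,-24.3,0],0]])

```text
time_s: 30.18
position: [0.5117, -0.0585, 0.2174]
tcp_rot: [-3.141, 0.0, 0.386]
wrist_force: [-0.1, -0.2, -0.1]
opening: 0.05
grip_force: 0.0
```

```bash
python3 -c "
from h import *
import pickle
s=snapshot('side');save(s,'s4.png');pickle.dump(s,open('s4.pkl','wb'))
s=snapshot('top');pickle.dump(s,open('t4.pkl','wb'))
P=cloud(s);hsv=cv2.cvtColor(s['image'],cv2.COLOR_RGB2HSV).astype(int);H,S=hsv[...,0],hsv[...,1]
m=(H>95)&(H<130)&(S>120)&(P[...,2]>.05)&(P[...,2]<.08)&(P[...,1]>.25)
print(np.nanmedian(P[m],0),cv2.minEnclosingCircle(P[m][:,:2].astype(np.float32)))
go(.453,.3345,.2165)"
```

```text
[0.45220476 0.33430521 0.06227394] ((0.4524412751197815, 0.3344598114490509), 0.027713358402252197)
t 30.27 p [ 0.5115 -0.0539  0.2179] rpy [-1.799e+02 -5.000e-02  2.261e+01] q [ 0.45  0.28 -0.53  1.84  0.16  1.07 -1.31] open 0.0498 grip 0.0 F [ 0.7  0.2 -0.2]
shift cm [  9.53 -38.1    0.22]
```

View pics/s4.png

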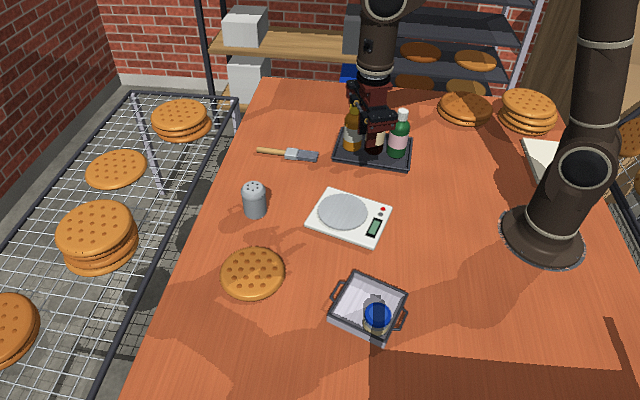

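The side view shows yellow (353,130) and green (399,140) upright on the tray, syrup between them partly hidden, and the tin alone in the caddy (377,315).

Call:
play_rows(series=[[[1.4,-5.8,0],0],[[2.8,-11.7,0],0],[[4.2,-17.5,0],0],[[5.6,-23.3,0],0],[[7,-29.2,0],0]], gripper=7.6)

```text
time_s: 30.9
position: [0.4675, 0.2371, 0.2174]
tcp_rot: [3.141, 0.0, 0.384]
wrist_force: [0.1, -0.6, 0.7]
opening: 0.0759
grip_force: 0.0
```

Call:
play_rows(series=[[[1.3,-5.4,0],0],[[2,-8.4,0],0],[[2.3,-9.7,0],0],[[2.3,-9.7,0],0],[[2.3,-9.7,0],0]])

```text
time_s: 31.52
position: [0.4531, 0.3329, 0.2174]
tcp_rot: [3.14, 0.0, 0.384]
wrist_force: [0.8, -0.3, -0.6]
opening: 0.0762
grip_force: 0.0
```

```bash
python3 -c "
from h import *
go(.4527,.335,.0385)"
```

```text
t 31.52 p [0.4531 0.3329 0.2174] rpy [1.7994e+02 2.0000e-02 2.1990e+01] q [-0.2   0.39 -0.68  1.72  0.27  1.12 -2.15] open 0.0762 grip 0.0 F [ 0.8 -0.3 -0.6]
shift cm [ 0.05 -0.22 17.89]
```

Call:
play_rows(series=[[[0,-0.1,1.5],0],[[0,-0.1,4.5],0],[[0,-0.1,8],0],[[0,-0.1,11],0],[[0,-0.1,12.5],0]])

```text
time_s: 32.15
position: [0.4513, 0.3341, 0.0904]
tcp_rot: [3.141, 0.003, 0.385]
wrist_force: [0.3, 0.4, -0.5]
opening: 0.0759
grip_force: 0.0
```

Call:
play_rows(series=[[[0,0,2],0],[[0,0,4],0],[[0,0,5],0],[[0,0,5.2],0],[[0,0,5.2],0]])

```text
time_s: 32.78
position: [0.4521, 0.336, 0.041]
tcp_rot: [-3.141, -0.001, 0.386]
wrist_force: [-0.3, 0.4, -0.1]
opening: 0.0758
grip_force: 0.0
```

Call:
play_rows(series=[[[0,0,0],0],[[0,0,0],0],[[0,0,0],0],[[0,0,0],0],[[0,0,0],0]], gripper=4.5)

```text
time_s: 33.4
position: [0.4522, 0.3357, 0.0411]
tcp_rot: [3.141, -0.001, 0.386]
wrist_force: [-0.7, -2.0, 5.7]
opening: 0.0562
grip_force: 30.0
```

```bash
python3 -c "
from h import *
go(.5515,.009,.12)"
```

```text
t 33.4 p [0.4522 0.3357 0.0411] rpy [ 1.7998e+02 -4.0000e-02  2.2100e+01] q [-0.29  0.6  -0.58  1.88  0.45  0.79 -2.3 ] open 0.0562 grip 30.0 F [-0.7 -2.   5.7]
shift cm [-3.08 34.01 -7.88]
```

Call:
play_rows(series=[[[0,0,-0.3],0],[[0,0,-1],0],[[0,0,-2],0],[[0,0,-3.5],0],[[0,0,-5],0]])

```text
time_s: 34.02
position: [0.452, 0.3358, 0.0919]
tcp_rot: [-3.141, -0.0, 0.386]
wrist_force: [0.5, 1.2, -1.0]
opening: 0.056
grip_force: 30.0
```

Call:
play_rows(series=[[[0,0,-1.5],0],[[0,0,-2.7],0],[[0,0,-3.4],0],[[0,0,-3.5],0],[[0,0,-3.5],0]])

```text
time_s: 34.65
position: [0.4517, 0.3355, 0.1253]
tcp_rot: [3.141, 0.001, 0.386]
wrist_force: [-0.2, 0.6, -1.1]
opening: 0.0558
grip_force: 30.0
```

Call:
play_rows(series=[[[-0.1,1,0],0],[[-0.3,3,0],0],[[-0.5,6,0],0],[[-0.9,10,0],0],[[-1.3,14,0],0]])

```text
time_s: 35.28
position: [0.4929, 0.1982, 0.1254]
tcp_rot: [3.141, 0.001, 0.385]
wrist_force: [0.2, -0.5, -1.6]
opening: 0.0562
grip_force: 30.0
```

Call:
play_rows(series=[[[-0.4,4.5,0],0],[[-0.8,9,0],0],[[-1.2,13,0],0],[[-1.4,16,0],0],[[-1.6,18.2,0],0]])

```text
time_s: 35.9
position: [0.5461, 0.0228, 0.1254]
tcp_rot: [3.141, 0.001, 0.383]
wrist_force: [-0.1, 0.1, -2.2]
opening: 0.0559
grip_force: 30.0
```

Call:
play_rows(series=[[[-0.1,1.2,0],0],[[-0.2,1.8,0],0],[[-0.2,1.8,0],0],[[-0.2,1.8,0],0],[[-0.2,1.8,0],0]])

```text
time_s: 36.52
position: [0.551, 0.0099, 0.1257]
tcp_rot: [-3.141, -0.0, 0.387]
wrist_force: [-0.6, 0.9, -1.6]
opening: 0.0562
grip_force: 30.0
```

```bash
python3 -c "
from h import *
go(.5515,.009,.063)
s=snapshot('side');save(s,'s5.png',(270,120,430,260),4)"
```

```text
t 36.52 p [0.551  0.0099 0.1257] rpy [-1.7999e+02 -1.0000e-02  2.2180e+01] q [ 0.35  0.46 -0.59  1.85  0.31  0.92 -1.57] open 0.0562 grip 30.0 F [-0.6  0.9 -1.6]
shift cm [0.01 0.1  6.27]
```

View pics/s5.png

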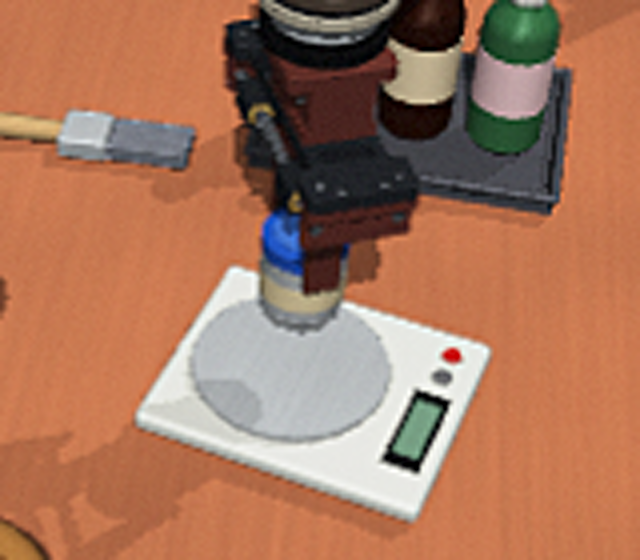

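The tin hangs upright at crop (300,270), over the plate (290,370). I lower it.

Call:
play_rows(series=[[[0,0.1,0.5],0],[[0,0.1,1.7],0],[[0,0.1,3.2],0],[[0,0.1,4.5],0],[[0,0.1,5.2],0]])

```text
time_s: 37.2
position: [0.5508, 0.0081, 0.0722]
tcp_rot: [-3.141, 0.002, 0.386]
wrist_force: [0.5, -1.7, -1.0]
opening: 0.0561
grip_force: 30.0
```

Call:
play_rows(series=[[[0,0,0.3],0],[[0,0,0.6],0],[[0,0,0.8],0],[[0,0,0.9],0],[[0,0,0.9],0]])

```text
time_s: 37.83
position: [0.5515, 0.0081, 0.0647]
tcp_rot: [3.141, -0.0, 0.386]
wrist_force: [0.1, 0.3, -0.5]
opening: 0.0563
grip_force: 30.0
```

Call:
play_rows(series=[[[0,0,0.1],0],[[0,0,0.1],0],[[0,0,0.1],0]])

```text
time_s: 38.2
position: [0.5514, 0.0081, 0.0637]
tcp_rot: [3.142, 0.0, 0.386]
wrist_force: [0.6, -0.6, -1.7]
opening: 0.0557
grip_force: 30.0
```

Call:
play_rows(series=[[[0,0,0.1],0],[[0,0,0.1],0],[[0,0,0.1],0]])

```text
time_s: 38.58
position: [0.5516, 0.0081, 0.0631]
tcp_rot: [3.141, -0.0, 0.386]
wrist_force: [-2.0, -0.5, 5.8]
opening: 0.0555
grip_force: 30.0
```

```bash
python3 -c "
from h import *
go(.5515,.009,.063)"
```

```text
t 38.58 p [0.5516 0.0081 0.0631] rpy [ 1.7998e+02 -2.0000e-02  2.2110e+01] q [ 0.31  0.54 -0.55  1.9   0.38  0.8  -1.63] open 0.0555 grip 30.0 F [-2.  -0.5  5.8]
shift cm [ 0.02 -0.08  0.01]
```

Call:
play_rows(series=[[[0,0,0],0],[[0,0,0],0],[[0,0,0],0],[[0,0,0],0]], gripper=7.4)

```text
time_s: 39.08
position: [0.5515, 0.0081, 0.0625]
tcp_rot: [-3.142, 0.0, 0.386]
wrist_force: [0.5, 0.2, -0.2]
opening: 0.0739
grip_force: 0.0
```

Call:
play_rows(series=[[[0,0,-1],0],[[0,0,-3.5],0],[[0,0,-8],0],[[0,0,-12],0],[[0,0,-16],0]])

```text
time_s: 39.7
position: [0.5514, 0.0083, 0.2248]
tcp_rot: [3.141, -0.001, 0.386]
wrist_force: [-0.3, 0.5, -0.8]
opening: 0.0739
grip_force: 0.0
```

Call:
play_rows(series=[[[-1.1,2.8,0],0],[[-3.1,7.4,0],0],[[-5.2,12.5,0],0],[[-7.3,17.6,0],0],[[-9.2,22.2,0],0]], gripper=5.0)

```text
time_s: 40.33
position: [0.5495, -0.2342, 0.2235]
tcp_rot: [3.141, -0.001, 0.385]
wrist_force: [0.5, 0.2, 0.2]
opening: 0.0503
grip_force: 0.0
```

Call:
play_rows(series=[[[-1.6,4,0],0],[[-2.5,6,0],0],[[-2.9,7,0],0],[[-2.9,7,0],0],[[-2.9,7,0],0]])

```text
time_s: 40.95
position: [0.5498, -0.3059, 0.2229]
tcp_rot: [-3.141, -0.001, 0.388]
wrist_force: [0.1, -0.2, -0.2]
opening: 0.0501
grip_force: 0.0
```

```bash
python3 -c "
from h import *
go(.5496,-.3081,.138)
s=snapshot('top');save(s,'t6.png',(180,120,480,320),2.6);P=cloud(s);Z=P[...,2];hsv=cv2.cvtColor(s['image'],cv2.COLOR_RGB2HSV).astype(int);H,S=hsv[...,0],hsv[...,1]
m=(H>95)&(H<130)&(S>120)&(Z>.07)&(Z<.1)&(abs(P[...,1])<.1)
print(np.nanmedian(P[m],0),cv2.minEnclosingCircle(P[m][:,:2].astype(np.float32)))"
```

```text
t 40.95 p [ 0.5498 -0.3059  0.2229] rpy [-1.7998e+02 -4.0000e-02  2.2250e+01] q [ 0.79  0.47 -0.51  1.56  0.24  1.18 -0.95] open 0.0501 grip 0.0 F [ 0.1 -0.2 -0.2]
shift cm [-0.11  0.2   8.49]
[0.55053205 0.00984122 0.08444317] ((0.551270604133606, 0.009477299638092518), 0.027147779241204262)
```

View pics/t6.png

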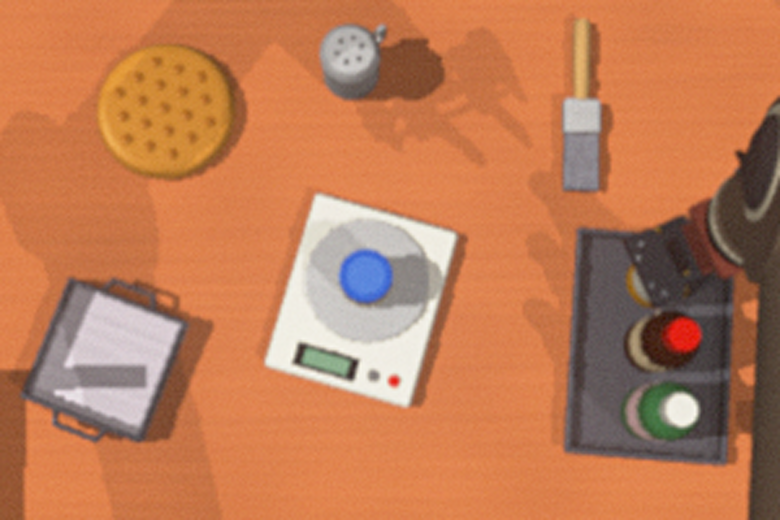

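The tin (366,276) stands centred on the plate (367,280), the caddy is empty and the three bottles stand on the tray. Now I return the oil.

Call:
play_rows(series=[[[0,0.1,1],0],[[0,0.1,3],0],[[0,0.1,5.5],0],[[0,0.1,7.5],0],[[0,0.1,8.5],0]])

```text
time_s: 41.62
position: [0.5491, -0.3084, 0.1361]
tcp_rot: [-3.14, 0.001, 0.386]
wrist_force: [-0.3, -0.1, 0.9]
opening: 0.0502
grip_force: 0.0
```

Call:
play_rows(series=[[[0,0,0],0],[[0,0,0],0]])

```text
time_s: 41.88
position: [0.5501, -0.309, 0.1384]
tcp_rot: [3.141, -0.001, 0.386]
wrist_force: [1.0, 0.3, 0.3]
opening: 0.0503
grip_force: 0.0
```

Call:
play_rows(series=[[[0,0,0],0],[[0,0,0],0],[[0,0,0],0],[[0,0,0],0],[[0,0,0],0]], gripper=2.0)

```text
time_s: 42.5
position: [0.5499, -0.3091, 0.1382]
tcp_rot: [3.141, -0.0, 0.386]
wrist_force: [-0.3, 0.1, 4.7]
opening: 0.0314
grip_force: 30.0
```

```bash
python3 -c "
from h import *
go(.5125,.3128,.268)"
```

```text
t 42.5 p [ 0.5499 -0.3091  0.1382] rpy [ 1.7996e+02 -3.0000e-02  2.2100e+01] q [ 0.78  0.55 -0.49  1.65  0.29  1.02 -0.99] open 0.0314 grip 30.0 F [-0.3  0.1  4.7]
shift cm [ 19.94 -59.02 -13.02]
```

Call:
play_rows(series=[[[0,0,-0.3],0],[[0,0,-1],0],[[0,0,-2.5],0],[[0,0,-4.5],0],[[0,0,-6.5],0]])

```text
time_s: 43.12
position: [0.5499, -0.3089, 0.2046]
tcp_rot: [3.141, -0.001, 0.386]
wrist_force: [0.1, -0.1, -4.6]
opening: 0.0317
grip_force: 30.0
```

Call:
play_rows(series=[[[0,0,-2],0],[[0,0,-4],0],[[0,0,-5.5],0],[[0,0,-6.3],0],[[0,0,-6.5],0]])

```text
time_s: 43.75
position: [0.5497, -0.3089, 0.2681]
tcp_rot: [3.141, -0.0, 0.386]
wrist_force: [-0.0, 0.2, -5.5]
opening: 0.0316
grip_force: 30.0
```

Call:
play_rows(series=[[[0.3,-0.9,0],0],[[1,-2.8,0],0],[[1.9,-5.7,0],0],[[3.2,-9.5,0],0],[[4.5,-13.3,0],0]])

```text
time_s: 44.38
position: [0.5407, -0.1656, 0.2673]
tcp_rot: [-3.141, 0.0, 0.387]
wrist_force: [0.9, 0.1, -3.9]
opening: 0.0317
grip_force: 30.0
```

Call:
play_rows(series=[[[1.6,-4.7,0],0],[[3.2,-9.5,0],0],[[4.8,-14.2,0],0],[[6.4,-18.9,0],0],[[8,-23.7,0],0]])

```text
time_s: 45.0
position: [0.5248, 0.0839, 0.2675]
tcp_rot: [3.142, 0.0, 0.387]
wrist_force: [0.7, 0.7, -3.8]
opening: 0.0315
grip_force: 30.0
```

Call:
play_rows(series=[[[1.6,-4.7,0],0],[[3.1,-9.2,0],0],[[4.5,-13.3,0],0],[[5.6,-16.7,0],0],[[6.6,-19.4,0],0]])

```text
time_s: 45.62
position: [0.5121, 0.2884, 0.2674]
tcp_rot: [-3.141, 0.001, 0.389]
wrist_force: [-0.9, -0.5, -4.2]
opening: 0.0315
grip_force: 30.0
```

Call:
play_rows(series=[[[0.5,-1.6,0],0],[[0.8,-2.5,0],0],[[0.8,-2.5,0],0],[[0.8,-2.5,0],0],[[0.8,-2.5,0],0]])

```text
time_s: 46.25
position: [0.5128, 0.3106, 0.2677]
tcp_rot: [3.141, -0.0, 0.384]
wrist_force: [-0.1, -0.1, -4.5]
opening: 0.0315
grip_force: 30.0
```

Call:
play_rows(series=[[[0,0,0.5],0],[[0,0,2],0],[[0,0,4],0],[[0,0,5],0],[[0,0,5],0]])

```text
time_s: 46.88
position: [0.5119, 0.3113, 0.2165]
tcp_rot: [3.141, 0.002, 0.386]
wrist_force: [-0.1, 0.0, -3.8]
opening: 0.0314
grip_force: 30.0
```

```bash
python3 -c "
from h import *
go(.5125,.3128,.138)"
```

```text
t 46.88 p [0.5119 0.3113 0.2165] rpy [1.7999e+02 1.1000e-01 2.2110e+01] q [-0.11  0.47 -0.72  1.63  0.33  1.17 -2.09] open 0.0314 grip 30.0 F [-0.1  0.  -3.8]
shift cm [ 0.12 -0.12  7.85]
```

Call:
play_rows(series=[[[0,0,1.5],0],[[0,0,3.5],0],[[0,0,4.4],0],[[0,0,4.4],0],[[0,0,4.4],0]])

```text
time_s: 47.5
position: [0.5125, 0.312, 0.174]
tcp_rot: [-3.141, -0.001, 0.386]
wrist_force: [0.7, 0.3, -3.6]
opening: 0.0313
grip_force: 30.0
```

```bash
python3 -c "
from h import *
go(.5125,.3128,.138)"
```

```text
t 47.5 p [0.5125 0.312  0.174 ] rpy [-1.7998e+02 -3.0000e-02  2.2110e+01] q [-0.12  0.51 -0.71  1.68  0.37  1.09 -2.12] open 0.0313 grip 30.0 F [ 0.7  0.3 -3.6]
shift cm [ 0.02 -0.07  3.6 ]
```

Call:
play_rows(series=[[[0,-0.1,0.5],0],[[0,-0.1,1.5],0],[[0,-0.1,2.4],0],[[0,-0.1,3.1],0],[[0,-0.1,3.3],0]])

```text
time_s: 48.12
position: [0.5117, 0.3124, 0.1398]
tcp_rot: [3.141, 0.001, 0.386]
wrist_force: [0.2, -0.1, -3.8]
opening: 0.0315
grip_force: 30.0
```

Call:
play_rows(series=[[[0,0,0.1],0],[[0,0,0.3],0],[[0,0,0.3],0]])

```text
time_s: 48.5
position: [0.5124, 0.313, 0.1382]
tcp_rot: [-3.141, -0.001, 0.386]
wrist_force: [0.9, 1.1, -1.5]
opening: 0.0315
grip_force: 30.0
```

```bash
python3 -c "
from h import *
go(.5125,.3128,.138)"
```

```text
t 48.5 p [0.5124 0.313  0.1382] rpy [-1.7999e+02 -7.0000e-02  2.2110e+01] q [-0.14  0.55 -0.69  1.72  0.4   1.02 -2.15] open 0.0315 grip 30.0 F [ 0.9  1.1 -1.5]
shift cm [0.01 0.02 0.02]
```

Call:
play_rows(series=[[[0,0,0],0],[[0,0,0],0],[[0,0,0],0]], gripper=5.0)

```text
time_s: 48.88
position: [0.5121, 0.3127, 0.1378]
tcp_rot: [3.142, -0.0, 0.386]
wrist_force: [-0.2, -0.4, -0.7]
opening: 0.0499
grip_force: 0.0
```

Call:
play_rows(series=[[[0,0,-1],0],[[0,0,-3],0],[[0,0,-5.5],0],[[0,0,-7.5],0],[[0,0,-8],0]])

```text
time_s: 49.5
position: [0.5126, 0.3132, 0.2199]
tcp_rot: [-3.141, -0.003, 0.386]
wrist_force: [-0.6, 0.3, -0.8]
opening: 0.0496
grip_force: 0.0
```

Call:
play_rows(series=[[[-1.6,2.5,0],0],[[-4.2,6.8,0],0],[[-7.2,11.4,0],0],[[-10.4,16.5,0],0],[[-13.3,21.2,0],0]])

```text
time_s: 50.12
position: [0.4677, 0.064, 0.2173]
tcp_rot: [3.141, 0.001, 0.385]
wrist_force: [1.3, -1.4, -0.1]
opening: 0.0501
grip_force: 0.0
```

Call:
play_rows(series=[[[-3.2,5.1,0],0],[[-6.4,10.2,0],0],[[-9.6,15.3,0],0],[[-12.7,20.4,0],0],[[-15.4,24.6,0],0]])

```text
time_s: 50.75
position: [0.4174, -0.2221, 0.2175]
tcp_rot: [3.141, 0.0, 0.384]
wrist_force: [1.2, -0.8, -0.1]
opening: 0.0502
grip_force: 0.0
```

Call:
play_rows(series=[[[-2.2,3.6,0],0],[[-3.4,5.5,0],0],[[-4,6.5,0],0],[[-4,6.5,0],0],[[-4,6.5,0],0]])

```text
time_s: 51.38
position: [0.4062, -0.2937, 0.2176]
tcp_rot: [-3.141, -0.0, 0.387]
wrist_force: [0.4, -0.5, -0.2]
opening: 0.0502
grip_force: 0.0
```

```bash
python3 -c "
from h import *
go(.4061,-.2951,.138)
s=snapshot('side');save(s,'s7.png')"
```

```text
t 51.38 p [ 0.4062 -0.2937  0.2176] rpy [-1.7997e+02 -1.0000e-02  2.2200e+01] q [ 0.94  0.25 -0.49  1.87  0.13  1.06 -0.78] open 0.0502 grip 0.0 F [ 0.4 -0.5 -0.2]
shift cm [-0.06  0.13  7.96]
```

View pics/s7.png

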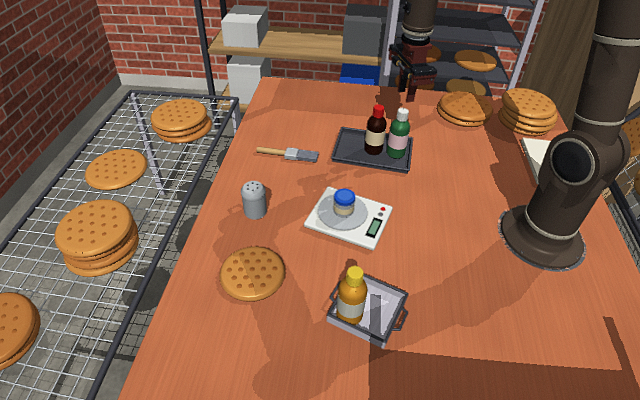

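The oil stands in its old corner (352,295), the tin is on the plate (344,203), and the gripper is above the white cap. Next, the rosewater.

Call:
play_rows(series=[[[0,0,1],0],[[0,0,3],0],[[0,0,5.5],0],[[0,0,7.5],0],[[0,0,8],0]])

```text
time_s: 52.05
position: [0.4051, -0.294, 0.1361]
tcp_rot: [-3.139, 0.001, 0.387]
wrist_force: [-0.4, -0.9, -1.0]
opening: 0.0502
grip_force: 0.0
```

Call:
play_rows(series=[[[0,0,0],0],[[0,0,0],0],[[0,0,0],0],[[0,0,0],0],[[0,0,0],0]], gripper=2.0)

```text
time_s: 52.68
position: [0.4064, -0.2954, 0.1383]
tcp_rot: [3.14, -0.001, 0.386]
wrist_force: [-0.2, -1.0, 5.9]
opening: 0.032
grip_force: 30.0
```

Call:
play_rows(series=[[[0,0,-0.3],0],[[0,0,-1],0],[[0,0,-2.5],0],[[0,0,-4.5],0],[[0,0,-6.5],0]])

```text
time_s: 53.3
position: [0.4058, -0.2948, 0.204]
tcp_rot: [3.142, -0.0, 0.386]
wrist_force: [-0.5, 0.0, -3.7]
opening: 0.0314
grip_force: 30.0
```

Call:
play_rows(series=[[[0,0,-2],0],[[0,0,-4],0],[[0,0,-5.5],0],[[0,0,-6.3],0],[[0,0,-6.5],0]])

```text
time_s: 53.92
position: [0.4058, -0.295, 0.2679]
tcp_rot: [3.141, -0.0, 0.386]
wrist_force: [0.6, -0.8, -4.5]
opening: 0.0317
grip_force: 30.0
```

```bash
python3 -c "
from h import *
go(.4301,.276,.268)"
```

```text
t 53.92 p [ 0.4058 -0.295   0.2679] rpy [ 1.7998e+02 -1.0000e-02  2.2100e+01] q [ 0.96  0.2  -0.49  1.8   0.1   1.17 -0.75] open 0.0317 grip 30.0 F [ 0.6 -0.8 -4.5]
shift cm [ 2.373e+01 -5.199e+01 -2.000e-02]
```

Call:
play_rows(series=[[[0.4,-0.9,0],0],[[1.2,-2.7,0],0],[[2.5,-5.5,0],0],[[4.1,-9.1,0],0],[[5.8,-12.7,0],0]])

```text
time_s: 54.55
position: [0.4113, -0.1527, 0.2673]
tcp_rot: [-3.141, 0.0, 0.387]
wrist_force: [0.3, 0.1, -4.1]
opening: 0.0313
grip_force: 30.0
```

Call:
play_rows(series=[[[1.9,-4.2,0],0],[[3.8,-8.4,0],0],[[5.7,-12.6,0],0],[[7.6,-16.7,0],0],[[9.5,-20.9,0],0]])

```text
time_s: 55.18
position: [0.4199, 0.0764, 0.2675]
tcp_rot: [3.141, 0.0, 0.387]
wrist_force: [1.5, -0.2, -5.2]
opening: 0.0314
grip_force: 30.0
```

Call:
play_rows(series=[[[1.9,-4.1,0],0],[[3.6,-7.9,0],0],[[5.1,-11.3,0],0],[[6.4,-14,0],0],[[7.4,-16.2,0],0]])

```text
time_s: 55.8
position: [0.427, 0.254, 0.2673]
tcp_rot: [-3.141, 0.001, 0.388]
wrist_force: [-0.0, 0.3, -4.4]
opening: 0.0316
grip_force: 30.0
```

Call:
play_rows(series=[[[0.6,-1.4,0],0],[[1,-2.2,0],0],[[1,-2.2,0],0],[[1,-2.2,0],0],[[1,-2.2,0],0]])

```text
time_s: 56.42
position: [0.43, 0.2751, 0.2676]
tcp_rot: [3.141, 0.0, 0.385]
wrist_force: [0.1, -0.1, -4.5]
opening: 0.0318
grip_force: 30.0
```

Call:
play_rows(series=[[[0,0,0.5],0],[[0,0,2],0],[[0,0,4],0],[[0,0,5],0],[[0,0,5],0]])

```text
time_s: 57.05
position: [0.4293, 0.2756, 0.2167]
tcp_rot: [3.142, 0.002, 0.386]
wrist_force: [0.6, 0.0, -4.4]
opening: 0.0313
grip_force: 30.0
```

Call:
play_rows(series=[[[0,0,1.5],0],[[0,0,3.5],0],[[0,0,4.3],0],[[0,0,4.3],0],[[0,0,4.3],0]])

```text
time_s: 57.68
position: [0.43, 0.2764, 0.1752]
tcp_rot: [-3.141, -0.001, 0.386]
wrist_force: [-0.2, 1.6, -4.5]
opening: 0.0317
grip_force: 30.0
```

```bash
python3 -c "
from h import *
go(.4301,.2761,.138)"
```

```text
t 57.67 p [0.43   0.2764 0.1752] rpy [-1.7999e+02 -5.0000e-02  2.2110e+01] q [ 0.03  0.4  -0.88  1.88  0.36  1.02 -2.18] open 0.0317 grip 30.0 F [-0.2  1.6 -4.5]
shift cm [-0.    0.03  3.72]
```

Call:
play_rows(series=[[[0,0,0.5],0],[[0,0,1.5],0],[[0,0,2.5],0],[[0,0,3.2],0],[[0,0,3.4],0]])

```text
time_s: 58.3
position: [0.4294, 0.2758, 0.1399]
tcp_rot: [3.142, 0.001, 0.386]
wrist_force: [0.2, 0.3, -4.4]
opening: 0.0319
grip_force: 30.0
```

Call:
play_rows(series=[[[0,0,0.1],0],[[0,0,0.3],0],[[0,0,0.3],0]])

```text
time_s: 58.68
position: [0.4301, 0.2764, 0.1384]
tcp_rot: [3.142, -0.001, 0.386]
wrist_force: [-0.5, -1.3, 2.6]
opening: 0.0312
grip_force: 30.0
```

```bash
python3 -c "
from h import *
go(.4301,.2761,.138)"
```

```text
t 58.67 p [0.4301 0.2764 0.1384] rpy [ 1.7999e+02 -7.0000e-02  2.2100e+01] q [ 0.    0.45 -0.85  1.92  0.41  0.95 -2.23] open 0.0312 grip 30.0 F [-0.5 -1.3  2.6]
shift cm [-0.01  0.02  0.04]
```

Call:
play_rows(series=[[[0,0,0],0],[[0,0,0],0],[[0,0,0],0]], gripper=5.0)

```text
time_s: 59.05
position: [0.4298, 0.276, 0.1377]
tcp_rot: [-3.142, -0.0, 0.386]
wrist_force: [-0.4, -0.1, 1.3]
opening: 0.05
grip_force: 0.0
```

Call:
play_rows(series=[[[0,0,-1],0],[[0,0,-3],0],[[0,0,-5.5],0],[[0,0,-7.5],0],[[0,0,-8],0]])

```text
time_s: 59.68
position: [0.4302, 0.2765, 0.2192]
tcp_rot: [-3.142, -0.003, 0.386]
wrist_force: [-0.2, 0.0, -0.0]
opening: 0.05
grip_force: 0.0
```

Call:
play_rows(series=[[[-0.9,2.9,0],0],[[-2.4,7.6,0],0],[[-4,12.9,0],0],[[-5.8,18.6,0],0],[[-7.4,23.9,0],0]])

```text
time_s: 60.3
position: [0.4508, 0.0245, 0.2174]
tcp_rot: [3.141, 0.0, 0.385]
wrist_force: [1.2, 0.2, -0.0]
opening: 0.0502
grip_force: 0.0
```

Call:
play_rows(series=[[[-1.7,5.3,0],0],[[-3.3,10.5,0],0],[[-4.9,15.8,0],0],[[-6.4,20.5,0],0],[[-7.7,24.8,0],0]])

```text
time_s: 60.92
position: [0.4726, -0.234, 0.2172]
tcp_rot: [-3.141, 0.001, 0.385]
wrist_force: [1.0, -0.2, 0.3]
opening: 0.0503
grip_force: 0.0
```

Call:
play_rows(series=[[[-1.2,3.8,0],0],[[-1.8,5.7,0],0],[[-2.1,6.6,0],0],[[-2.1,6.6,0],0],[[-2.1,6.6,0],0]])

```text
time_s: 61.55
position: [0.4788, -0.2995, 0.2178]
tcp_rot: [-3.141, -0.0, 0.388]
wrist_force: [0.6, -1.0, 0.5]
opening: 0.0499
grip_force: 0.0
```

```bash
python3 -c "
from h import *
go(.4786,-.3012,.138)"
```

```text
t 61.55 p [ 0.4788 -0.2995  0.2178] rpy [-1.7999e+02 -1.0000e-02  2.2230e+01] q [ 0.98  0.39 -0.66  1.72  0.26  1.12 -0.94] open 0.0499 grip 0.0 F [ 0.6 -1.   0.5]
shift cm [-0.09  0.16  7.98]
```

Call:
play_rows(series=[[[0,0,1],0],[[0,0,3],0],[[0,0,5.5],0],[[0,0,7.5],0],[[0,0,8],0]])

```text
time_s: 62.18
position: [0.4776, -0.3001, 0.1361]
tcp_rot: [-3.139, 0.001, 0.387]
wrist_force: [0.3, -0.5, -0.8]
opening: 0.0501
grip_force: 0.0
```

Call:
play_rows(series=[[[0,0,0],0],[[0,0,0],0],[[0,0,0],0],[[0,0,0],0],[[0,0,0],0]], gripper=2.0)

```text
time_s: 62.8
position: [0.4791, -0.3015, 0.1384]
tcp_rot: [3.14, -0.001, 0.386]
wrist_force: [0.7, -1.0, 5.3]
opening: 0.0318
grip_force: 30.0
```

Call:
play_rows(series=[[[0,0,-0.3],0],[[0,0,-1],0],[[0,0,-2.5],0],[[0,0,-4.5],0],[[0,0,-6.5],0]])

```text
time_s: 63.42
position: [0.4784, -0.3009, 0.204]
tcp_rot: [3.142, -0.0, 0.386]
wrist_force: [-0.1, -0.3, -5.1]
opening: 0.0315
grip_force: 30.0
```

Call:
play_rows(series=[[[0,0,-2],0],[[0,0,-4],0],[[0,0,-5.5],0],[[0,0,-6.3],0],[[0,0,-6.5],0]])

```text
time_s: 64.05
position: [0.4785, -0.3011, 0.268]
tcp_rot: [3.141, -0.0, 0.386]
wrist_force: [1.2, 0.2, -4.4]
opening: 0.0315
grip_force: 30.0
```

```bash
python3 -c "
from h import *
go(.4896,.2537,.268)"
```

```text
t 64.05 p [ 0.4785 -0.3011  0.268 ] rpy [ 1.7998e+02 -1.0000e-02  2.2100e+01] q [ 1.    0.35 -0.67  1.65  0.23  1.22 -0.91] open 0.0315 grip 30.0 F [ 1.2  0.2 -4.4]
shift cm [ 2.191e+01 -5.098e+01 -2.000e-02]
```

Call:
play_rows(series=[[[0.4,-0.9,0],0],[[1.2,-2.8,0],0],[[2.4,-5.5,0],0],[[4,-9.2,0],0],[[5.5,-12.9,0],0]])

```text
time_s: 64.68
position: [0.4805, -0.1578, 0.2674]
tcp_rot: [-3.141, 0.0, 0.387]
wrist_force: [0.4, 0.2, -4.7]
opening: 0.0315
grip_force: 30.0
```

Call:
play_rows(series=[[[1.8,-4.1,0],0],[[3.6,-8.3,0],0],[[5.3,-12.4,0],0],[[7.1,-16.5,0],0],[[8.9,-20.7,0],0]])

```text
time_s: 65.3
position: [0.4842, 0.0671, 0.2675]
tcp_rot: [3.141, 0.0, 0.387]
wrist_force: [1.2, 0.1, -4.8]
opening: 0.0316
grip_force: 30.0
```

Call:
play_rows(series=[[[1.8,-4.1,0],0],[[3.4,-7.8,0],0],[[4.7,-11,0],0],[[5.9,-13.8,0],0],[[6.7,-15.6,0],0]])

```text
time_s: 65.92
position: [0.4868, 0.2371, 0.2675]
tcp_rot: [-3.141, 0.0, 0.389]
wrist_force: [0.5, -0.2, -5.1]
opening: 0.0314
grip_force: 30.0
```

Call:
play_rows(series=[[[0.4,-0.9,0],0],[[0.7,-1.5,0],0],[[0.8,-1.8,0],0],[[0.8,-1.8,0],0],[[0.8,-1.8,0],0]])

```text
time_s: 66.55
position: [0.4896, 0.2532, 0.2676]
tcp_rot: [3.141, 0.0, 0.385]
wrist_force: [-0.3, -0.4, -4.8]
opening: 0.0315
grip_force: 30.0
```

```bash
python3 -c "
from h import *
go(.4896,.2537,.138)
s=snapshot('side');save(s,'s8.png',(300,180,460,350),3.4)"
```

```text
t 66.55 p [0.4896 0.2532 0.2676] rpy [179.98   0.    22.05] q [ 0.12  0.38 -0.9   1.67  0.31  1.24 -2.03] open 0.0315 grip 30.0 F [-0.3 -0.4 -4.8]
shift cm [ 0.02 -0.05 12.96]
```

View pics/s8.png

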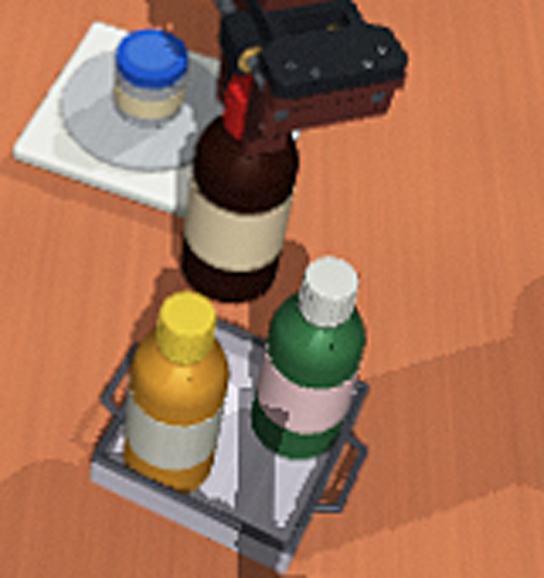

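The syrup (240,210) hangs upright over its free corner, with the oil (175,390) and rosewater (315,360) in place. I lower it.

Call:
play_rows(series=[[[0,0,0.5],0],[[0,0,2],0],[[0,0,4],0],[[0,0,5],0],[[0,0,5],0]])

```text
time_s: 67.22
position: [0.489, 0.2535, 0.2166]
tcp_rot: [-3.142, 0.002, 0.386]
wrist_force: [-0.3, 0.4, -4.8]
opening: 0.0315
grip_force: 30.0
```

Call:
play_rows(series=[[[0,0,1.5],0],[[0,0,3.5],0],[[0,0,4.3],0],[[0,0,4.3],0],[[0,0,4.3],0]])

```text
time_s: 67.85
position: [0.4897, 0.2542, 0.175]
tcp_rot: [-3.141, -0.001, 0.386]
wrist_force: [-0.9, 0.6, -4.6]
opening: 0.0317
grip_force: 30.0
```

```bash
python3 -c "
from h import *
go(.4896,.2537,.138)"
```

```text
t 67.85 p [0.4897 0.2542 0.175 ] rpy [-1.7999e+02 -4.0000e-02  2.2110e+01] q [ 0.08  0.47 -0.86  1.79  0.4   1.06 -2.11] open 0.0317 grip 30.0 F [-0.9  0.6 -4.6]
shift cm [-0.03  0.04  3.7 ]
```

Call:
play_rows(series=[[[0,0,0.5],0],[[0,0,1.5],0],[[0,0,2.5],0],[[0,0,3.2],0],[[0,0,3.4],0]])

```text
time_s: 68.47
position: [0.4892, 0.2537, 0.1399]
tcp_rot: [-3.142, 0.001, 0.386]
wrist_force: [-0.1, -0.7, -3.8]
opening: 0.0317
grip_force: 30.0
```

Call:
play_rows(series=[[[0,0,0.1],0],[[0,0,0.3],0],[[0,0,0.3],0]])

```text
time_s: 68.85
position: [0.4899, 0.2542, 0.1385]
tcp_rot: [3.141, -0.001, 0.386]
wrist_force: [-0.3, -0.7, 2.7]
opening: 0.0314
grip_force: 30.0
```

```bash
python3 -c "
from h import *
go(.4896,.2537,.138)"
```

```text
t 68.85 p [0.4899 0.2542 0.1385] rpy [ 1.7999e+02 -8.0000e-02  2.2100e+01] q [ 0.06  0.51 -0.83  1.83  0.44  1.   -2.14] open 0.0314 grip 30.0 F [-0.3 -0.7  2.7]
shift cm [-0.05  0.03  0.05]
```

Contact made. I release, rise and back away toward the free area over the tray.

Call:
play_rows(series=[[[0,0,0],0],[[0,0,0],0],[[0,0,0],0]], gripper=5.0)

```text
time_s: 69.22
position: [0.4895, 0.2539, 0.1377]
tcp_rot: [-3.142, -0.0, 0.386]
wrist_force: [0.6, -0.1, -0.6]
opening: 0.0499
grip_force: 0.0
```

Call:
play_rows(series=[[[0,0,-1],0],[[0,0,-3],0],[[0,0,-6],0],[[0,0,-9],0],[[0,0,-11],0]])

```text
time_s: 69.85
position: [0.4898, 0.2545, 0.2507]
tcp_rot: [-3.141, -0.003, 0.386]
wrist_force: [0.7, -0.2, 0.4]
opening: 0.0499
grip_force: 0.0
```

Call:
play_rows(series=[[[-0.9,2.9,0],0],[[-2.4,7.6,0],0],[[-4,12.9,0],0],[[-5.8,18.6,0],0],[[-7.4,23.9,0],0]])

```text
time_s: 70.47
position: [0.511, 0.0027, 0.2493]
tcp_rot: [3.14, -0.002, 0.386]
wrist_force: [1.0, 0.8, -0.5]
opening: 0.0503
grip_force: 0.0
```

Call:
play_rows(series=[[[-1.7,5.3,0],0],[[-3.3,10.5,0],0],[[-4.9,15.8,0],0],[[-6,19,0],0],[[-6,19,0],0]])

```text
time_s: 71.1
position: [0.5265, -0.1973, 0.2486]
tcp_rot: [3.141, -0.0, 0.381]
wrist_force: [-0.1, 0.4, 0.8]
opening: 0.0502
grip_force: 0.0
```

Call:
play_rows(series=[[[0,0,0],0],[[0,0,0],0],[[0,0,0],0],[[0,0,0],0]])

```text
time_s: 71.6
position: [0.5268, -0.1935, 0.2478]
tcp_rot: [3.141, -0.0, 0.387]
wrist_force: [0.2, -0.1, 0.8]
opening: 0.0501
grip_force: 0.0
```

```bash
python3 - <<'E'
from h import *
s=snapshot('top'); save(s,'t9.png',(170,110,490,310),2.4)
P=cloud(s);Z=P[...,2];hsv=cv2.cvtColor(s['image'],cv2.COLOR_RGB2HSV).astype(int);H,S,V=hsv[...,0],hsv[...,1],hsv[...,2]
n=(P[...,1]>.2)
for k,m in {'yellow':(H>20)&(H<35)&(S>150)&(Z>.155)&n,'red':((H<8)|(H>172))&(S>150)&(Z>.155)&n,'white':(S<60)&(V>110)&(Z>.155)&n,'tin':(H>95)&(H<130)&(S>120)&(Z>.07)&(Z<.1)}.items():
    print(k,np.nanmedian(P[m],0).round(4),np.round(cv2.minEnclosingCircle(P[m][:,:2].astype(np.float32))[0],4))
E
```

```text
yellow [0.5125 0.3118 0.1688] [0.512 0.313]
red [0.4881 0.2526 0.1687] [0.4889 0.253 ]
white [0.4293 0.275  0.1686] [0.4296 0.2757]
tin [0.5504 0.0098 0.0841] [0.5512 0.0092]
```

View pics/t9.png

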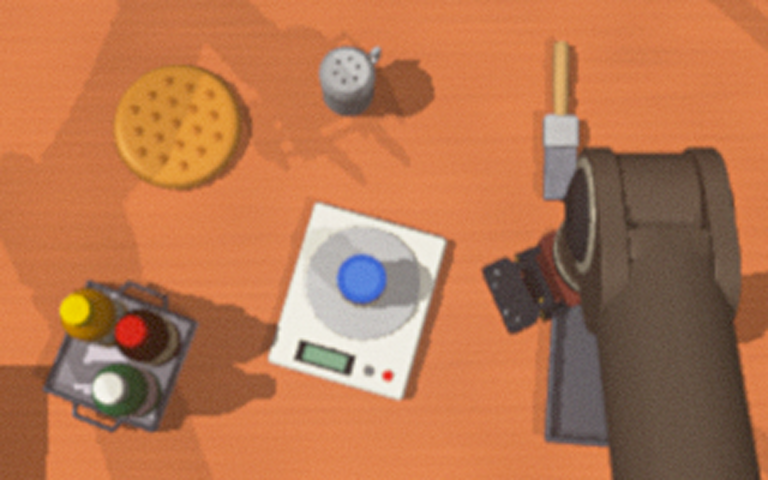

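The view shows all three bottles back within 1–2 mm of their places (yellow 80,310; red 130,332; white 110,390). The tin is centred on the plate (362,279), and the flatbread, dredger and brush have not moved.

```bash
python3 -c "
from cell import finish_job
print(finish_job())"
```

```text
the job is handed in; nothing more can be done
None
```

The job is done and handed in at about 72 s: the seed tin stands centred on the scale's plate, all three bottles are back within 1–2 mm of their original caddy places, the tin's place is empty, and the flatbread, dredger and brush were not moved.

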